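# File the ring binder in the desktop book rack and close it up

## Task

File the ring binder in the wooden book rack: slide the end stop back to make room, stand the binder upright and fully on the rack's base between the notebooks and the stop, lowering it gently, and then push the stop up again until the whole row is snug against the end wall. Do not let the notebooks in the rack fall over, and leave everything else on the desk where it is.

Things in the scene. Friction and masses are not known exactly. Their poses are not given: they have to be found in the camera images.
- rack: Wooden book rack, fixed. Origin: centre of its underside; x across its depth (away from the robot at yaw 0), y along its length from the end wall to the open end, z up. Base board 170 (x) x 235 (y) mm, top at z = 15 mm, no rims. End wall at the -y end, 14 mm thick, inner face at y = -103.5 mm, top at z = 132 mm. The stop slides along y on a track in the base.
- stop (a joint): The sliding end stop of the rack: value = clear width (m) between the inner face of the end wall and the inner face of the stop; it grows as the stop moves to the rack's +y, 0 to 0.14. It starts too close to the notebooks for the binder to go in. Slides with about 3 N of friction and stays where it is left.
- stop_grip (a point): Middle of the stop's upright brace, a wooden rib 14 mm thick (rack's x) and 65 mm long (rack's y) on the outer side of the stop's panel. The point is 72 mm over the desk, 18 mm below the rib's top, 52 mm in +y from the panel's inner face. Axes as the rack's. Panel 16 mm thick, 140 mm wide, top 130 mm over the desk. Steel foot under the rib: 60 mm wide, top 22 mm over the desk.
- binder_mid (a point): Centre of the ring binder of brown board: 124 mm deep (x; spine with blank label and finger hole at -x), 40 mm thick (y, over the covers), 160 mm tall (z), so the point is 80 mm above its foot. About 0.35 kg. Loose, stands upright on the desk at the start, left of the rack. Can be gripped across the covers.
- notebook_1_mid (a point): Hard-cover notebook that stands in the rack next to the end wall, on its long edge with the spine up: 180 mm along the rack's x, 13.5 mm thick along the rack's y, 126 mm tall (top 141 mm over the desk). Loose. The point is its centre; its own y axis points up, its own z axis along the rack's -y.
- notebook_2_mid (a point): A second notebook, same size and stance, loose, beside the first on the side of the stop.
- mouse: Grey computer mouse, 112 x 62 x 39 mm, a bystander. Origin at the centre of its underside.
- mint_pot: Round pot with a grey lid, 91 mm across, 44 mm tall, a bystander. Origin at the centre of its underside.
- mug: Blue mug, 91 mm tall, 82 mm across without its handle, a bystander. Origin at the centre of its underside.

How it is judged:
By the outcome, as a careful person would: the job done as asked, in the order asked, and still so for the second after the job is handed in, with the robot touching nothing.
It also fails if it takes over 70 s, if anything falls off the work surface, if the arm or the gripper's body presses on something with over 40 N, if the wrist force passes 120 N, or if a joint passes its speed limit or range.

## Robot

A 7-joint arm with a two-finger parallel gripper is mounted at the origin on a cart in front of the work surface, level with it; the furniture and walls round the work are solid. World frame = base frame: x ahead of the robot, y to its left, z up, the work surface at z = 0. Lengths are in mm, angles in rad, forces in N, time in s.
With the tool pointing down it reaches from about 350 to 775 mm from the base axis. Payload 3.1 kg.
Tool frame: the origin (TCP) lies between the finger pads; the fingertips stand 14 mm ahead of it and the grasp point (between the pads) lies 5 mm behind it; z points along the fingers, y is the line along which they close (so a half turn about z gives the same grasp; the last joint's range is limited). The gripper opens to 85 mm and grips with 20 to 120 N. Pads are 22 mm wide; open, the fingers measure 114 mm over their backs; the gripper's body (76 mm by 85 mm) begins 54 mm behind the grasp point. The pads swing forward as they close: fully open they stand 13 mm farther back than shut.
Start: joints at [1.249, 0.311, 0.014, 1.512, -0.004, 1.319, -0.027], TCP at [151.923, -528.617, 245.304] pointing down, gripper open.
Joint ranges: [-2.7, 2.7], [-0.3, 1.91], [-1.27, 1.3], [0.12, 2.57], [-1.44, 4.58], [0.2, 2.03], [-3.05, 3.05]. Speed limits (rad/s): [2.79, 2.79, 3.14, 3.14, 3.14, 3.14, 3.14].

## Interface

Orientations are given as a unit quaternion [x, y, z, w].
In Python, from workcell import robot gives the robot as it stands.
- The arm moves only by the tool jog_arm, never from a script. Its argument "increments" is a list of rows, each a list of 3 entries, a list of its own where there are three numbers: the shift along the tool's x, y, z in mm, then the turn about the tool's z in rad, then the closure, from 0 (fully open) to 1 (shut). In form: [[[tx, ty, tz], turn, hand], ...]. A call has 1 to 8 rows; each row shifts and turns the commanded pose from where the row before left it, along the tool's axes as they then stand; what a row does not reach is not made up. A row lasts 1/12 s, in which the tool goes at most 41.7 mm and 7.16 degrees, less where a joint would pass 70% of its speed; a pose out of reach is approached as far as the arm can. A call is refused whole if a number of a shift passes 41.7 or a number of a turn 0.125, either way. A call with a gripper value outside its range is refused whole. The fingers move at their own pace and stop on an object; the grip force is fixed at half the most. Time passes only in rows, so rows that do not move let the fingers close. It gives the time, the measured TCP pose, the force, the opening and the grip force at its end, in the units of the state.
- robot.observe(): the state, without advancing time (a new reading comes with each control period).
- robot.capture(name): name is "scene" or "top" or "wrist"; returns a dict with "frame" (384x512x3 uint8, red, green, blue), "fov_y" (degrees; the focal length in pixels is half the picture's height over the tangent of half this angle, whatever the lens; pixels are square), "cx", "cy" (the principal point, pixels), "R" (3x3) and "t" (3): a world point X has camera coordinates R X + t. Camera axes: x right, y down, z forward; pixel columns grow to the right and rows downward; lengths in mm; the calibration is good to about 2 mm. A picture is of the moment at which its call begins. There is no depth.
- robot.finish_job(): hands the job in; it is judged then, once.
The state is a dict: "clock": time; "joint_positions": joint angles; "joint_vel": joint speeds; "joint_torque": joint torques, N m; "tcp_pos": TCP position; "tcp_rot": TCP orientation; "ft_force": force on the tool from outside, world axes, zero at the start; "moment": the same for the moment, N m; "gripper_width": finger opening in mm; "grasp_force": force on a finger pad.
Only numpy, scipy, OpenCV 4.12 (cv2) and the standard library are available. Lean on these libraries where they do the work, as an engineer would, in place of code of your own. Each camera call takes 0.05 s, during which the arm holds its last target. There are 200 camera calls.

## Working session

There is one attempt and no reset: what is moved stays moved. The work goes in short steps, Python scripts to look and compute and a tool call to move; the robot and the scene stay as the last step left them, time stands still between calls to the robot, and variables do not carry over. Pictures are saved under pics/ and viewed, at most 10 in all, crops included, and the job is handed in when it is done.

Besides the shell and the picture viewer there is one more tool, called as name([rows], argument=value, ...), one row to a line, values as JSON. jog_arm: Moves the arm, as the interface text tells. Its arguments: {"type":"object","properties":{"increments":{"type":"array"}},"required":["increments"]}

```bash
ls; mkdir -p pics; python3 - <<'E'
from workcell import robot
import cv2,numpy as np
for n in("scene","top"):
    c=robot.capture(n);cv2.imwrite(f"pics/{n}0.png",c["frame"][:,:,::-1]);np.savez(f"{n}0.npz",**c)
    print(n,c["fov_y"],c["cx"],c["cy"],c["R"].round(3).tolist(),c["t"])
s=robot.observe();print(s)
E
```

```text
pics
scene 55.11406824353378 256.1684208955972 188.54166309782562 [[-0.687, -0.726, 0.015], [-0.511, 0.468, -0.721], [0.517, -0.503, -0.693]] [552.13798881 197.24875507 885.91452455]
top 44.62104739155495 259.3474561317695 191.3036184412118 [[0.008, -1.0, -0.004], [-0.978, -0.007, -0.211], [0.211, 0.006, -0.978]] [ 231.17355806  540.58666404 1118.47632549]
{'clock': 0.1, 'joint_positions': array([ 1.24927614,  0.31165818,  0.01399119,  1.51292014, -0.0044021 ,
        1.31924318, -0.02719252]), 'joint_vel': array([-0.00121818, -0.00201521, -0.00027609, -0.00450561, -0.00051131,
       -0.00060661,  0.00017777]), 'joint_torque': array([ 1.13902075e-03, -3.80854118e+01,  1.47059234e-01, -2.31240964e+01,
        1.23278701e-02,  8.11362203e-03, -9.65885590e-06]), 'tcp_pos': array([ 151.73638755, -527.97912745,  244.31338141]), 'tcp_rot': array([ 9.90222006e-01,  1.39496129e-01, -1.97108938e-04, -1.08122405e-03]), 'ft_force': array([0.26972983, 0.08983922, 0.17954345]), 'moment': array([-1.73844341e-03,  4.29959300e-03, -6.25639051e-05]), 'grasp_force': 0.0, 'gripper_width': 84.97853331121553}
```

```bash
python3 - <<'E'
import cv2,numpy as np
a=cv2.imread("pics/scene0.png");b=cv2.imread("pics/top0.png")
E
```

```text
(no output)
```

View pics/top0.png

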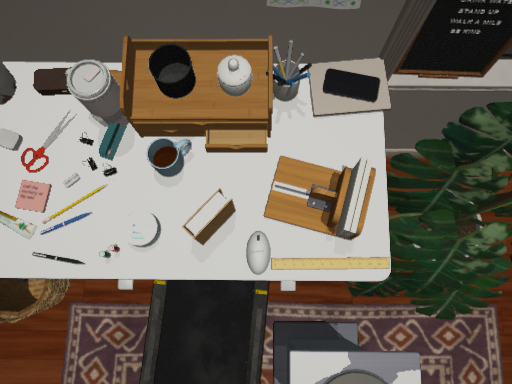

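View pics/scene0.png

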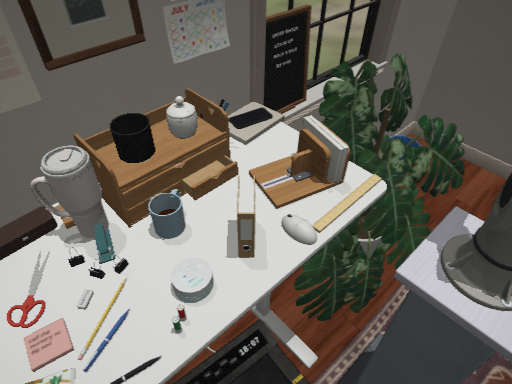

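The top view shows the rack at about (320,197) px with its end wall on the right, the binder at (209,217), the mug at (165,155) and the mouse at (258,252). The scene view agrees. Next I'll enlarge the rack and binder.

```bash
cat > h.py <<'E'
import numpy as np,cv2
def load(n): return np.load(n)
def ray(c,p):
    f=192/np.tan(np.radians(float(c["fov_y"]))/2)
    R,t=c["R"],c["t"]; d=R.T@np.array([(p[0]-c["cx"])/f,(p[1]-c["cy"])/f,1]); return -R.T@t,d
def onz(c,p,z):
    o,d=ray(c,p); return o+d*(z-o[2])/d[2]
def proj(c,X):
    f=192/np.tan(np.radians(float(c["fov_y"]))/2); v=c["R"]@np.asarray(X,float)+c["t"]; return f*v[0]/v[2]+c["cx"],f*v[1]/v[2]+c["cy"]
E
python3 - <<'E'
import cv2
a=cv2.imread("pics/top0.png")[145:250,175:385]
cv2.imwrite("pics/topc.png",cv2.resize(a,(798,399),interpolation=cv2.INTER_CUBIC))
E
```

```text
(no output)
```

View pics/topc.png

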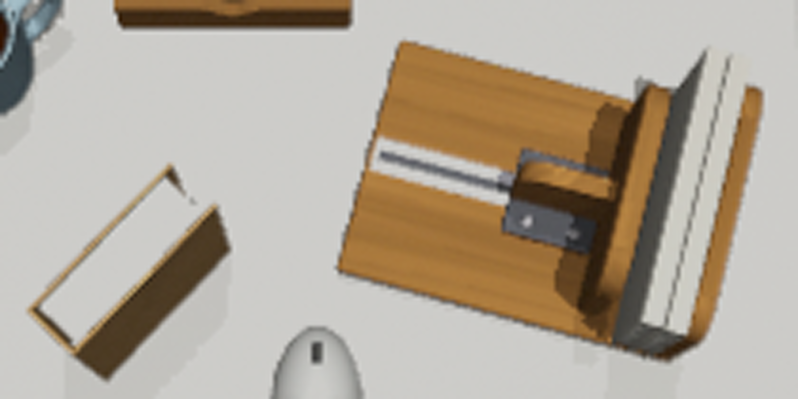

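The crop (scale 3.8) shows the binder's top corners at (170,165), (217,207), (77,353) and (30,310), and the rack's open-end corners at (400,41) and (338,271). The rib's top runs from about (520,185) to (612,190), and the notebook tops are at about (725,55) to (665,330).

```bash
python3 - <<'E'
from h import *
c=load("top0.npz")
def P(u,v,z): return onz(c,((u+.5)/3.8+174.5,(v+.5)/3.8+144.5),z)[:2]
for nm,z,L in [("base",15,[(400,41),(338,271)]),("binder",160,[(170,165),(217,207),(77,353),(30,310)]),
 ("nb tops",141,[(711,47),(745,55),(640,325),(690,335)]),("stop",130,[(650,85),(668,90),(583,308)]),("rib",90,[(525,162),(521,183),(613,175),(610,196)])]:
    print(nm,[P(*p,z).round(1).tolist() for p in L])
b=[P(*p,15) for p in [(400,41),(338,271)]]
x=(b[0]-b[1]);print("len",np.linalg.norm(x));x/=np.linalg.norm(x);y=np.array([-x[1],x[0]]);print("yaw",np.arctan2(x[1],x[0]))
o=(b[0]+b[1])/2-117.5*y;print("origin",o,"x",x,"y",y)
loc=lambda p:(np.round([(p-o)@x,(p-o)@y],1).tolist())
for p in [(711,47),(745,55),(640,325),(690,335)]:print("nb",loc(P(*p,141)))
for p in [(525,162),(521,183),(613,175),(610,196)]:print("rib",loc(P(*p,90)))
for p in [(650,85),(668,90),(583,308)]:print("stop",loc(P(*p,130)))
B=np.array([P(*p,160) for p in [(170,165),(217,207),(77,353),(30,310)]]);print("binder",B.mean(0),[np.linalg.norm(B[i]-B[i-1]) for i in range(4)])
d=(B[0]+B[1]-B[2]-B[3]);print(np.arctan2(d[1],d[0]))
# scene check
s=load("scene0.npz")
for X in [(*o,15),(*(B.mean(0)),160),(*(o+117.5*y+85*x),15),(*(o+117.5*y-85*x),15)]: print(proj(s,X))
for X in B: print("b",proj(s,(*X,160)))
E
```

```text
base [[645.8, 181.9], [483.1, 224.1]]
binder [[523.8, 326.6], [498.1, 297.7], [409.6, 378.6], [435.0, 407.5]]
nb tops [[605.8, -7.0], [600.8, -27.9], [431.3, 42.4], [425.5, 12.5]]
stop [[584.0, 29.8], [580.8, 18.6], [442.9, 74.9]]
rib [[543.0, 104.4], [529.1, 107.2], [534.8, 48.0], [521.0, 50.3]]
len 168.07296948571437
yaw -0.25414103751004213
origin [534.9195676   89.28183662] x [ 0.96787961 -0.25141413] y [0.25141413 0.96787961]
nb [92.8, -75.3]
nb [93.2, -96.9]
nb [-88.5, -71.4]
nb [-86.6, -101.8]
rib [4.0, 16.7]
rib [-10.1, 15.9]
rib [10.3, -40.0]
rib [-3.7, -41.3]
stop [62.5, -45.3]
stop [62.2, -56.9]
stop [-85.5, -37.0]
binder [466.63029057 352.57902064] [np.float64(120.11095652296466), np.float64(38.66717623854945), np.float64(119.93101964052482), np.float64(38.430865179144234)]
-0.7396031923746835
(np.float64(296.04621314063195), np.float64(173.62009701890207))
(np.float64(246.41373078458355), np.float64(192.3672063790937))
(np.float64(248.3023161177457), np.float64(169.21844342043775))
(np.float64(277.28395889110516), np.float64(205.00898736530056))
b (np.float64(238.37429094752812), np.float64(174.92403368140603))
b (np.float64(254.50373835018175), np.float64(174.7558303773519))
b (np.float64(255.257579025294), np.float64(211.646581637465))
b (np.float64(237.4849956086449), np.float64(211.95396605300215))
```

jog_arm([
  [[29.7, -26.8, 0], 0, 0],
  [[29.7, -26.8, 0], 0, 0],
  [[29.7, -26.8, 0], 0, 0],
  [[29.7, -26.8, 0], 0, 0],
  [[29.7, -26.8, 0], 0, 0],
  [[29.7, -26.8, 0], 0, 0],
  [[29.7, -26.8, 0], 0, 0],
  [[29.7, -26.8, 0], 0, 0],
])

```text
clock: 0.77
tcp_pos: [321.4, -254.9, 245.1]
tcp_rot: [0.99, 0.139, -0.0, 0.0]
ft_force: [1.0, -0.1, 0.1]
gripper_width: 85.5
grasp_force: 0.0
```

jog_arm([
  [[29.7, -26.8, 0], 0, 0],
  [[29.7, -26.8, 0], 0, 0],
  [[29.7, -26.8, 0], 0, 0],
  [[29.7, -26.8, 0], 0, 0],
  [[29.7, -26.8, 0], 0, 0],
  [[29.7, -26.8, 0], 0, 0],
  [[29.7, -26.8, 0], 0, 0],
  [[29.7, -26.8, 0], 0, 0],
])

```text
clock: 1.43
tcp_pos: [490.5, 16.3, 245.0]
tcp_rot: [0.99, 0.139, -0.0, 0.0]
ft_force: [1.1, -0.4, -0.1]
gripper_width: 85.5
grasp_force: 0.0
```

jog_arm([
  [[0, 0, 0], -0.124, 0.0],
  [[0, 0, 0], -0.124, 0.0],
  [[0, 0, 0], -0.124, 0.0],
  [[0, 0, 0], -0.124, 0.0],
  [[0, 0, 0], -0.124, 0.0],
  [[0, 0, 0], -0.124, 0.0],
  [[0, 0, 0], -0.124, 0.0],
  [[0, 0, 0], -0.124, 0.0],
])

```text
clock: 2.1
tcp_pos: [489.8, 14.6, 244.8]
tcp_rot: [0.803, 0.596, -0.001, -0.0]
ft_force: [0.5, -0.1, 0.3]
gripper_width: 85.1
grasp_force: 0.0
```

```bash
cat >> h.py <<'E'
def cap(n,name):
    from workcell import robot
    c=robot.capture(n);cv2.imwrite(f"pics/{name}.png",c["frame"][:,:,::-1]);np.savez(f"{name}.npz",**c);return c
def to(x,y,z,a):
    "tool shifts at present yaw, turn, rows"
    from workcell import robot
    s=robot.observe();q=s["tcp_rot"];p=s["tcp_pos"];a0=2*np.arctan2(q[1],q[0])
    d=np.array([x,y,z])-p;t=-((a-a0+np.pi)%(2*np.pi)-np.pi)
    for nm,b in(("shift first",a0),("turn first",a)):
        print(nm,np.round([d[0]*np.cos(b)+d[1]*np.sin(b),d[0]*np.sin(b)-d[1]*np.cos(b),-d[2]],1),"turn",round(t,3))
    print("now",p.round(1),"a",round(a0,3),"F",s["ft_force"].round(1),"t",round(s["clock"],2))
E
python3 - <<'E'
from h import *
cap("wrist","w1");to(533.4,83.5,190,1.317)
E
```

```text
shift first [78.4 22.2 54.7] turn -0.035
turn first [77.6 24.9 54.7] turn -0.035
now [489.8  14.6 244.7] a 1.282 F [1.  0.8 0.2] t 2.15
```

View pics/w1.png

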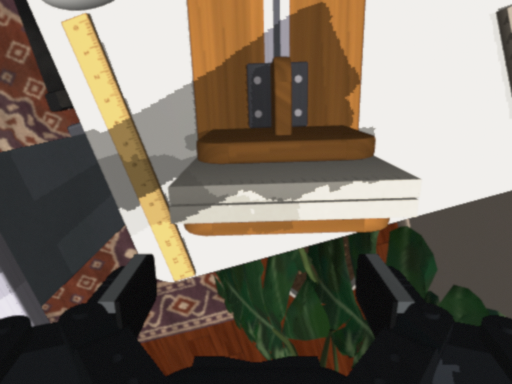

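The wrist view shows the rib's top from (274..291, 58) to (275..291, 134), the stop's panel top at rows 140–160, the notebook tops at rows 180–222, and the base edges at columns about 190 and 363.

```bash
python3 - <<'E'
from h import *
c=load("w1.npz")
for nm,z,L in [("rib",90,[(274.5,58),(291,57),(275,134),(291,134)]),("panel inner top",130,[(205,160),(370,154)]),("nb stopside",141,[(176,190),(416,179)]),("nb wallside",141,[(172,221),(416,198)]),("base edge",15,[(189,10),(194,120),(364,10),(360,110)])]:
    L=[onz(c,p,z)[:2] for p in L];print(nm,np.round(L,1).tolist())
    d=L[0]-L[-2 if nm=='rib' else 1]; print("   ang",np.arctan2(d[1],d[0]))
E
```

```text
rib [[533.1, 106.8], [545.6, 103.8], [517.6, 50.5], [530.2, 46.7]]
   ang 1.3012990563645024
panel inner top [[463.0, 52.0], [578.4, 21.8]]
   ang 2.8862339744232592
nb stopside [[438.4, 39.0], [602.9, -2.1]]
   ang 2.8970530198806426
nb wallside [[427.3, 17.8], [600.6, -16.0]]
   ang 2.949302845128356
base edge [[472.8, 176.9], [442.9, 79.5], [631.5, 129.1], [609.1, 40.0]]
   ang 1.2730836578783504
```

```bash
python3 - <<'E'
from h import *
to(536.4,95.1,73,1.316)
E
```

```text
shift first [ 90.4  21.7 171.7] turn -0.034
turn first [ 89.6  24.8 171.7] turn -0.034
now [489.8  14.6 244.7] a 1.282 F [1.  0.8 0.2] t 2.15
```

jog_arm([
  [[0, 0, 0], -0.034, 0.0],
  [[30, 8.3, 0], 0, 0.0],
  [[30, 8.3, 0], 0, 0.0],
  [[29.6, 8.2, 10], 0, 0.0],
  [[0, 0, 38], 0, 0.0],
  [[0, 0, 38], 0, 0.0],
  [[0, 0, 36], 0, 0.0],
  [[0, 0, 0], 0, 0.0],
])

```text
clock: 2.82
tcp_pos: [531.5, 92.5, 115.6]
tcp_rot: [0.795, 0.607, -0.007, -0.004]
ft_force: [-1.3, -1.3, -1.2]
gripper_width: 85.4
grasp_force: 0.0
```

jog_arm([
  [[0, 0, 20], 0, 0],
  [[0, 0, 20], 0, 0],
  [[0, 0, 9.7], 0, 0],
  [[0, 0, 0], 0, 0.5],
  [[0, 0, 0], 0, 0.7],
  [[0, 0, 0], 0, 1],
  [[0, 0, 0], 0, 1],
  [[0, 0, 0], 0, 1],
])

```text
clock: 3.48
tcp_pos: [538.5, 95.0, 74.9]
tcp_rot: [0.794, 0.607, 0.001, 0.001]
ft_force: [0.7, -1.0, 1.5]
gripper_width: 25.8
grasp_force: 0.0
```

jog_arm([
  [[0, 0, 0], 0, 1],
  [[0, 0, 0], 0, 1],
  [[0, 0, 0], 0, 1],
  [[0, 0, 0], 0, 1],
])

```text
clock: 3.82
tcp_pos: [536.1, 95.7, 74.6]
tcp_rot: [0.794, 0.608, -0.001, -0.001]
ft_force: [-4.7, -0.1, 7.6]
gripper_width: 13.3
grasp_force: 60.9
```

jog_arm([
  [[4, 0, 0], 0, 1],
  [[8, 0, 0], 0, 1],
  [[9, 0, 0], 0, 1],
  [[9, 0, 0], 0, 1],
  [[9, 0, 0], 0, 1],
  [[9, 0, 0], 0, 1],
  [[8, 0, 0], 0, 1],
  [[4, 0, 0], 0, 1],
])

```text
clock: 4.48
tcp_pos: [551.6, 153.8, 74.6]
tcp_rot: [0.794, 0.608, -0.001, -0.001]
ft_force: [-5.2, -2.1, 7.6]
gripper_width: 12.7
grasp_force: 61.0
```

jog_arm([
  [[0, 0, 0], 0, 1],
  [[0, 0, 0], 0, 0],
  [[0, 0, 0], 0, 0],
  [[0, 0, 0], 0, 0],
  [[0, 0, 0], 0, 0],
  [[0, 0, 0], 0, 0],
])

```text
clock: 4.98
tcp_pos: [553.6, 152.2, 73.6]
tcp_rot: [0.795, 0.607, 0.0, 0.0]
ft_force: [0.6, -0.6, -0.4]
gripper_width: 72.6
grasp_force: 0.0
```

```bash
python3 - <<'E'
from h import *
cap("top","t2"); cap("wrist","w2");to(466.6,352.6,220,2.402)
a=cv2.imread("pics/t2.png")[145:250,175:385];cv2.imwrite("pics/t2c.png",cv2.resize(a,(798,399),interpolation=cv2.INTER_CUBIC))
E
```

```text
shift first [ 170.4 -136.3 -146.5] turn -1.097
turn first [ 199.1   89.4 -146.5] turn -1.097
now [553.4 152.4  73.5] a 1.305 F [-0.4  0.7  0.3] t 5.08
```

View pics/t2c.png

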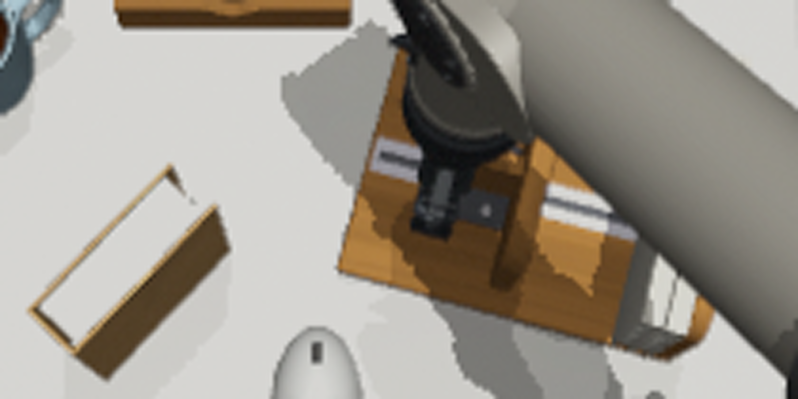

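jog_arm([
  [[0, 0, -30], 0, 0],
  [[0, 0, -40], 0, 0],
  [[0, 0, -40], 0, 0],
  [[0, 0, -40], 0, 0],
  [[0, 0, 0], -0.122, 0],
  [[0, 0, 0], -0.122, 0],
  [[0, 0, 0], -0.122, 0],
  [[0, 0, 0], -0.122, 0],
])

```text
clock: 5.75
tcp_pos: [553.4, 152.5, 224.0]
tcp_rot: [0.622, 0.783, 0.0, 0.0]
ft_force: [-0.2, 0.4, 0.0]
gripper_width: 85.4
grasp_force: 0.0
```

jog_arm([
  [[0, 0, 0], -0.122, 0],
  [[0, 0, 0], -0.122, 0],
  [[0, 0, 0], -0.122, 0],
  [[0, 0, 0], -0.122, 0],
  [[0, 0, 0], -0.121, 0],
  [[30, 13.5, 0], 0, 0],
  [[30, 13.5, 0], 0, 0],
  [[30, 13.5, 0], 0, 0],
])

```text
clock: 6.42
tcp_pos: [514.0, 243.3, 223.4]
tcp_rot: [0.362, 0.932, 0.0, -0.0]
ft_force: [-0.4, 0.9, 0.6]
gripper_width: 85.7
grasp_force: 0.0
```

```bash
python3 - <<'E'
from h import *
c=cap("wrist","w3");to(466.6,352.6,220,2.402);print(proj(c,(466.6,352.6,160)))
E
```

```text
shift first [97.1 46.7  4.4] turn 0.012
turn first [97.7 45.5  4.4] turn 0.012
now [508.1 253.2 224.4] a 2.414 F [-3.1  6.3  1.9] t 6.47
(np.float64(349.5504866871256), np.float64(21.052096622506184))
```

View pics/w3.png

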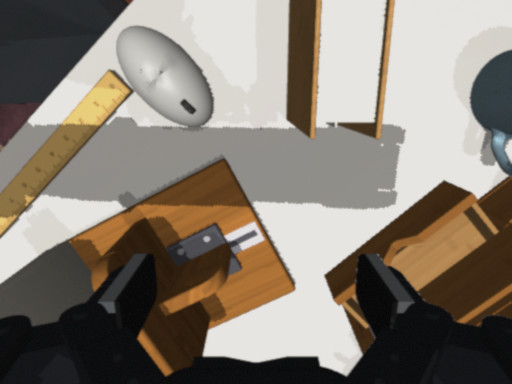

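In the wrist view, the binder's top rim is at about (311..316,137) and (316..321,0) on the left and (377..383,137) and (388..394,0) on the right.

```bash
python3 - <<'E'
from h import *
c=load("w3.npz")
L=[onz(c,p,160)[:2] for p in [(310,134),(316,2),(383,136),(394,2)]];print(np.round(L,1).tolist())
for i,j in((0,1),(2,3)):
    d=L[j]-L[i];print(np.arctan2(d[1],d[0]))
x=np.array([np.cos(-.74),np.sin(-.74)]);y=np.array([-x[1],x[0]])
b=np.array([466.6,352.6])
for p in L:print(np.round([(p-b)@x,(p-b)@y],1))
E
```

```text
[[496.9, 301.0], [448.3, 345.5], [525.3, 330.5], [474.9, 374.5]]
2.39994082216637
2.424095857865792
[ 57.1 -17.7]
[ -8.7 -17.6]
[58.3 23.3]
[-8.7 21.7]
```

```bash
python3 - <<'E'
from h import *
to(466.1,355.1,143,2.405)
E
```

```text
shift first [99.2 48.2 81.4] turn 0.009
turn first [99.6 47.3 81.4] turn 0.009
now [508.1 253.2 224.4] a 2.414 F [-3.1  6.3  1.9] t 6.47
```

jog_arm([
  [[33, 16, 0], 0, 0],
  [[33, 16, 0], 0, 0],
  [[33, 15.5, 0], 0, 0],
  [[0, 0, 0], 0, 0],
  [[0, 0, 0], 0, 0],
  [[0, 0, 0], 0, 0],
])

```text
clock: 6.97
tcp_pos: [473.1, 344.6, 223.4]
tcp_rot: [0.361, 0.933, -0.0, 0.0]
ft_force: [0.8, -0.6, -0.3]
gripper_width: 85.4
grasp_force: 0.0
```

```bash
python3 - <<'E'
from h import *
to(466.1,355.1,143,2.405)
E
```

```text
shift first [12.2  3.1 80.4] turn -0.002
turn first [12.2  3.1 80.4] turn -0.002
now [473.1 344.6 223.4] a 2.403 F [ 0.8 -0.6 -0.3] t 6.97
```

jog_arm([
  [[12, 3, 10], 0, 0],
  [[0, 0, 20], 0, 0],
  [[0, 0, 20], 0, 0],
  [[0, 0, 18], 0, 0],
  [[0, 0, 12], 0, 0],
  [[0, 0, 0], 0, 0],
  [[0, 0, 0], 0, 0.3],
  [[0, 0, 0], 0, 0.4],
])

```text
clock: 7.63
tcp_pos: [466.9, 355.3, 144.7]
tcp_rot: [0.362, 0.932, 0.001, 0.0]
ft_force: [-0.2, 0.6, 0.5]
gripper_width: 64.0
grasp_force: 0.0
```

jog_arm([
  [[0, 0, 0], 0, 0.45],
  [[0, 0, 0], 0, 0.5],
  [[0, 0, 0], 0, 0.55],
  [[0, 0, 0], 0, 0.6],
  [[0, 0, 0], 0, 0.7],
  [[0, 0, 0], 0, 1],
  [[0, 0, 0], 0, 1],
  [[0, 0, 0], 0, 1],
])

```text
clock: 8.3
tcp_pos: [466.4, 355.8, 145.0]
tcp_rot: [0.361, 0.933, 0.001, 0.001]
ft_force: [-0.7, -0.2, 5.4]
gripper_width: 39.0
grasp_force: 60.6
```

jog_arm([
  [[0, 0, -8], 0, 1],
  [[0, 0, -16], 0, 1],
  [[0, 0, -24], 0, 1],
  [[0, 0, -28], 0, 1],
  [[0, 0, -28], 0, 1],
  [[0, 0, -28], 0, 1],
  [[0, 0, -22], 0, 1],
  [[0, 0, -14], 0, 1],
])

```text
clock: 8.97
tcp_pos: [465.9, 355.8, 313.9]
tcp_rot: [0.361, 0.933, 0.001, 0.0]
ft_force: [-0.0, 0.9, -3.6]
gripper_width: 38.9
grasp_force: 61.4
```

jog_arm([
  [[0, 0, 0], -0.04, 1],
  [[0, 0, 0], -0.07, 1],
  [[0, 0, 0], -0.08, 1],
  [[0, 0, 0], -0.08, 1],
  [[0, 0, 0], -0.08, 1],
  [[0, 0, 0], -0.07, 1],
  [[0, 0, 0], -0.043, 1],
  [[0, 0, 0], -0.02, 1],
])

```text
clock: 9.63
tcp_pos: [465.6, 354.8, 310.6]
tcp_rot: [0.127, 0.992, -0.001, -0.001]
ft_force: [0.1, 0.7, -3.7]
gripper_width: 39.0
grasp_force: 61.2
```

```bash
python3 - <<'E'
from h import *
to(526.1,55.4,310,2.886)
E
```

```text
shift first [-133.7 -274.6    0.6] turn 0.002
turn first [-134.2 -274.4    0.6] turn 0.002
now [465.6 354.8 310.6] a 2.888 F [ 0.1  0.7 -3.7] t 9.63
```

jog_arm([
  [[-5, -10, 0], 0, 1],
  [[-8, -17, 0], 0, 1],
  [[-11, -22, 0], 0, 1],
  [[-12, -25, 0], 0, 1],
  [[-12, -25, 0], 0, 1],
  [[-12, -25, 0], 0, 1],
  [[-12, -25, 0], 0, 1],
  [[-12, -25, 0], 0, 1],
])

```text
clock: 10.3
tcp_pos: [502.9, 164.1, 311.1]
tcp_rot: [0.128, 0.992, -0.001, -0.0]
ft_force: [0.9, 0.7, -3.8]
gripper_width: 38.9
grasp_force: 61.4
```

jog_arm([
  [[-12, -24, 0], 0, 1],
  [[-11, -23, 0], 0, 1],
  [[-10, -20, 0], 0, 1],
  [[-8, -16, 0], 0, 1],
  [[-6, -11, 0], 0, 1],
  [[-3, -6, 0], 0, 1],
  [[0, 0, 0], 0, 1],
  [[0, 0, 0], 0, 1],
])

```text
clock: 10.97
tcp_pos: [525.9, 57.4, 311.5]
tcp_rot: [0.127, 0.992, 0.001, -0.0]
ft_force: [0.1, 0.7, -3.9]
gripper_width: 39.3
grasp_force: 61.4
```

```bash
python3 - <<'E'
from h import *
to(526.1,55.4,310,2.886)
a=cap("wrist","w4")["frame"];b=cap("scene","s4")["frame"]
b=cv2.resize(b[100:260,200:413],(512,384))
cv2.imwrite("pics/m4.png",cv2.resize(np.hstack([a,b]),(800,300))[:,:,::-1])
E
```

```text
shift first [-0.7 -1.9  1.5] turn 0.001
turn first [-0.7 -1.9  1.5] turn 0.001
now [525.9  57.4 311.5] a 2.887 F [ 0.1  0.7 -3.9] t 10.97
```

View pics/m4.png

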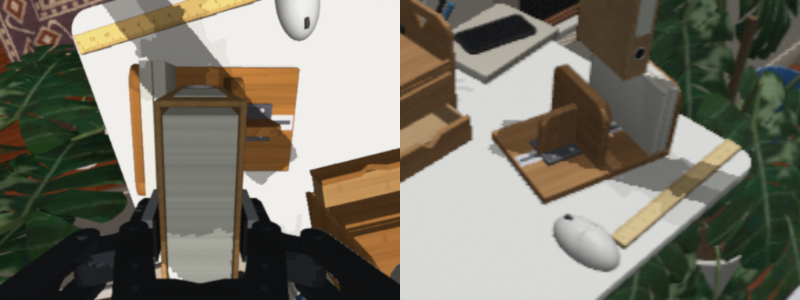

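jog_arm([
  [[-0.5, -1, 12], 0, 1],
  [[0, 0, 22], 0, 1],
  [[0, 0, 26], 0, 1],
  [[0, 0, 26], 0, 1],
  [[0, 0, 24], 0, 1],
  [[0, 0, 16], 0, 1],
  [[0, 0, 8], 0, 1],
  [[0, 0, 4], 0, 1],
])

```text
clock: 11.73
tcp_pos: [525.6, 56.2, 172.6]
tcp_rot: [0.126, 0.992, -0.0, -0.001]
ft_force: [-0.4, 0.4, -3.9]
gripper_width: 39.0
grasp_force: 61.3
```

jog_arm([
  [[0, 0, 2], 0, 1],
  [[0, 0, 2], 0, 1],
  [[0, 0, 1.5], 0, 1],
  [[0, 0, 1], 0, 1],
  [[0, 0, 0], 0, 1],
  [[0, 0, 0], 0, 1],
])

```text
clock: 12.23
tcp_pos: [526.8, 55.2, 167.5]
tcp_rot: [0.128, 0.992, 0.0, 0.0]
ft_force: [0.0, 0.2, -4.1]
gripper_width: 39.0
grasp_force: 61.3
```

jog_arm([
  [[0, 0, 1.5], 0, 1],
  [[0, 0, 1.5], 0, 1],
  [[0, 0, 1], 0, 1],
  [[0, 0, 1], 0, 1],
  [[0, 0, 0.5], 0, 1],
  [[0, 0, 0], 0, 1],
])

```text
clock: 12.73
tcp_pos: [526.4, 55.2, 161.4]
tcp_rot: [0.128, 0.992, -0.0, -0.0]
ft_force: [-0.0, -0.6, -3.2]
gripper_width: 39.0
grasp_force: 61.3
```

jog_arm([
  [[0, 0, 0.7], 0, 1],
  [[0, 0, 0.7], 0, 1],
  [[0, 0, 0], 0, 1],
  [[0, 0, 0], 0, 1],
])

```text
clock: 13.07
tcp_pos: [526.5, 55.2, 160.2]
tcp_rot: [0.127, 0.992, -0.0, -0.0]
ft_force: [-0.3, 0.0, -3.8]
gripper_width: 39.1
grasp_force: 61.5
```

jog_arm([
  [[0, 0, 0.5], 0, 1],
  [[0, 0, 0.5], 0, 1],
  [[0, 0, 0], 0, 1],
  [[0, 0, 0], 0, 1],
])

```text
clock: 13.4
tcp_pos: [526.6, 55.3, 160.0]
tcp_rot: [0.127, 0.992, -0.0, 0.0]
ft_force: [-1.6, -1.1, 4.6]
gripper_width: 39.2
grasp_force: 62.3
```

jog_arm([
  [[0, 0, 0], 0, 0.5],
  [[0, 0, 0], 0, 0.42],
  [[0, 0, 0], 0, 0.38],
  [[0, 0, 0], 0, 0.35],
  [[0, 0, 0], 0, 0.35],
  [[0, 0, 0], 0, 0.35],
])

```text
clock: 13.9
tcp_pos: [526.6, 55.2, 159.1]
tcp_rot: [0.127, 0.992, 0.0, -0.0]
ft_force: [-0.1, -0.0, 0.5]
gripper_width: 55.5
grasp_force: 0.0
```

jog_arm([
  [[0, 0, -5], 0, 0.35],
  [[0, 0, -10], 0, 0.35],
  [[0, 0, -15], 0, 0.3],
  [[0, 0, -25], 0, 0.2],
  [[0, 0, -30], 0, 0],
  [[0, 0, -25], 0, 0],
  [[0, 0, 0], 0, 0],
  [[0, 0, 0], 0, 0],
])

```text
clock: 14.57
tcp_pos: [527.5, 56.0, 271.6]
tcp_rot: [0.127, 0.992, 0.001, 0.002]
ft_force: [0.3, 0.0, 0.2]
gripper_width: 85.6
grasp_force: 0.0
```

```bash
python3 - <<'E'
from h import *
a=cap("wrist","w5")["frame"];b=cap("scene","s5")["frame"]
b=cv2.resize(b[80:240,200:413],(512,384))
cv2.imwrite("pics/m5.png",cv2.resize(np.hstack([a,b]),(800,300))[:,:,::-1])
# rib grip after 60 mm slide, local y +66
to(536.4+15.5,95.1+58.1,250,1.316)
E
```

```text
shift first [ -0.  101.6  18.9] turn 1.57
turn first [1.016e+02 1.000e-01 1.890e+01] turn 1.57
now [526.2  54.9 268.9] a 2.886 F [-0.3  0.8  0.1] t 14.67
```

View pics/m5.png

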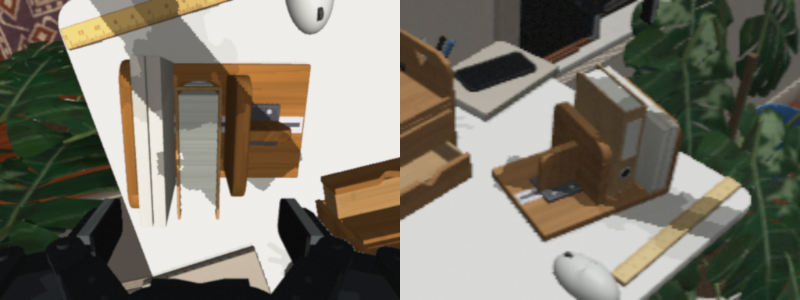

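The binder stands upright on the base with gaps on both sides, and the notebooks are still standing. Now back to the rib.

jog_arm([
  [[0, 0, 0], 0.12, 0],
  [[0, 0, 0], 0.121, 0],
  [[0, 0, 0], 0.121, 0],
  [[0, 0, 0], 0.121, 0],
  [[0, 0, 0], 0.121, 0],
  [[0, 0, 0], 0.121, 0],
  [[0, 0, 0], 0.121, 0],
  [[0, 0, 0], 0.121, 0],
])

```text
clock: 15.33
tcp_pos: [525.6, 54.8, 267.6]
tcp_rot: [0.576, 0.817, -0.001, -0.001]
ft_force: [-0.1, -0.2, 0.3]
gripper_width: 85.5
grasp_force: 0.0
```

jog_arm([
  [[0, 0, 0], 0.121, 0],
  [[0, 0, 0], 0.121, 0],
  [[0, 0, 0], 0.121, 0],
  [[0, 0, 0], 0.12, 0],
  [[0, 0, 0], 0.12, 0],
  [[35, 0, 0], 0, 0],
  [[35, 0, 0], 0, 0],
  [[31.5, 0, 0], 0, 0],
])

```text
clock: 16.0
tcp_pos: [551.7, 153.9, 267.6]
tcp_rot: [0.792, 0.611, -0.001, -0.001]
ft_force: [0.6, -0.6, 1.2]
gripper_width: 85.3
grasp_force: 0.0
```

jog_arm([
  [[0, 0, 35], 0, 0],
  [[0, 0, 35], 0, 0],
  [[0, 0, 30], 0, 0],
  [[0, 0, 20], 0, 0],
  [[0, 0, 0], 0, 0],
  [[0, 0, 0], 0, 0],
])

```text
clock: 16.5
tcp_pos: [550.7, 152.7, 147.3]
tcp_rot: [0.791, 0.612, -0.002, -0.001]
ft_force: [0.0, 0.2, 0.6]
gripper_width: 85.5
grasp_force: 0.0
```

```bash
python3 - <<'E'
from h import *
to(551.9,153.2,73,1.316)
E
```

```text
shift first [ 0.8  1.  74.3] turn 0.0
turn first [ 0.8  1.  74.3] turn 0.0
now [550.7 152.7 147.3] a 1.316 F [0.  0.2 0.6] t 16.5
```

jog_arm([
  [[0.8, 1, 25], 0, 0],
  [[0, 0, 25], 0, 0],
  [[0, 0, 17], 0, 0],
  [[0, 0, 7], 0, 0],
  [[0, 0, 0], 0, 0],
  [[0, 0, 0], 0, 0.5],
  [[0, 0, 0], 0, 0.7],
  [[0, 0, 0], 0, 1],
])

```text
clock: 17.17
tcp_pos: [554.6, 154.6, 77.1]
tcp_rot: [0.791, 0.611, 0.002, 0.001]
ft_force: [0.5, 0.8, 0.7]
gripper_width: 51.4
grasp_force: 0.0
```

jog_arm([
  [[0, 0, 0], 0, 1],
  [[0, 0, 0], 0, 1],
  [[0, 0, 0], 0, 1],
  [[0, 0, 0], 0, 1],
  [[0, 0, 0], 0, 1],
  [[0, 0, 0], 0, 1],
])

```text
clock: 17.67
tcp_pos: [551.9, 154.8, 75.9]
tcp_rot: [0.791, 0.611, -0.001, -0.001]
ft_force: [-5.2, 0.2, 5.3]
gripper_width: 13.1
grasp_force: 61.4
```

jog_arm([
  [[-2, 0, 0], 0, 1],
  [[-3, 0, 0], 0, 1],
  [[-3, 0, 0], 0, 1],
  [[-3, 0, 0], 0, 1],
  [[-3, 0, 0], 0, 1],
  [[-3, 0, 0], 0, 1],
  [[-2, 0, 0], 0, 1],
  [[-1, 0, 0], 0, 1],
])

```text
clock: 18.33
tcp_pos: [547.2, 137.2, 75.9]
tcp_rot: [0.791, 0.612, 0.001, -0.002]
ft_force: [-3.1, 5.1, 4.4]
gripper_width: 13.0
grasp_force: 61.3
```

jog_arm([
  [[-2, 0, 0], 0, 1],
  [[-2, 0, 0], 0, 1],
  [[-2, 0, 0], 0, 1],
  [[-2, 0, 0], 0, 1],
  [[-2, 0, 0], 0, 1],
  [[-2, 0, 0], 0, 1],
  [[-1, 0, 0], 0, 1],
  [[0, 0, 0], 0, 1],
])

```text
clock: 19.0
tcp_pos: [544.0, 125.3, 75.9]
tcp_rot: [0.791, 0.612, 0.001, -0.002]
ft_force: [-3.1, 5.6, 5.0]
gripper_width: 13.2
grasp_force: 61.3
```

jog_arm([
  [[-1, 0, 0], 0, 1],
  [[-1, 0, 0], 0, 1],
  [[-1, 0, 0], 0, 1],
  [[0, 0, 0], 0, 1],
])

```text
clock: 19.33
tcp_pos: [543.3, 122.6, 75.9]
tcp_rot: [0.791, 0.612, 0.001, -0.002]
ft_force: [-3.0, 4.2, 4.0]
gripper_width: 13.0
grasp_force: 61.3
```

jog_arm([
  [[-1, 0, 0], 0, 1],
  [[-1, 0, 0], 0, 1],
  [[-1, 0, 0], 0, 1],
  [[0, 0, 0], 0, 1],
])

```text
clock: 19.67
tcp_pos: [542.7, 120.4, 75.9]
tcp_rot: [0.791, 0.612, 0.002, -0.002]
ft_force: [-2.4, 6.8, 3.4]
gripper_width: 13.1
grasp_force: 61.2
```

jog_arm([
  [[-1, 0, 0], 0, 1],
  [[-1, 0, 0], 0, 1],
  [[0, 0, 0], 0, 1],
])

```text
clock: 19.92
tcp_pos: [542.4, 119.5, 75.9]
tcp_rot: [0.791, 0.612, 0.003, -0.003]
ft_force: [-1.1, 8.9, 1.0]
gripper_width: 12.6
grasp_force: 60.9
```

jog_arm([
  [[-1, 0, 0], 0, 1],
  [[-1, 0, 0], 0, 1],
  [[0, 0, 0], 0, 1],
])

```text
clock: 20.17
tcp_pos: [542.5, 119.6, 76.0]
tcp_rot: [0.79, 0.613, 0.004, -0.004]
ft_force: [0.3, 10.9, -1.2]
gripper_width: 12.9
grasp_force: 60.6
```

jog_arm([
  [[-1.5, 0, 0], 0, 1],
  [[-1.5, 0, 0], 0, 1],
  [[-1, 0, 0], 0, 1],
  [[0, 0, 0], 0, 1],
  [[0, 0, 0], 0, 1],
])

```text
clock: 20.58
tcp_pos: [542.5, 119.5, 76.0]
tcp_rot: [0.79, 0.614, 0.007, -0.005]
ft_force: [4.6, 16.9, -6.2]
gripper_width: 13.0
grasp_force: 60.1
```

```bash
python3 - <<'E'
from h import *
a=cap("top","t6")["frame"];b=cap("scene","s6")["frame"]
a=cv2.resize(a[145:250,270:390],(439,384),interpolation=2);b=cv2.resize(b[80:240,230:390],(384,384),interpolation=2)
cv2.imwrite("pics/m6.png",cv2.resize(np.hstack([a,b]),(800,373))[:,:,::-1])
E
```

```text
(no output)
```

View pics/m6.png

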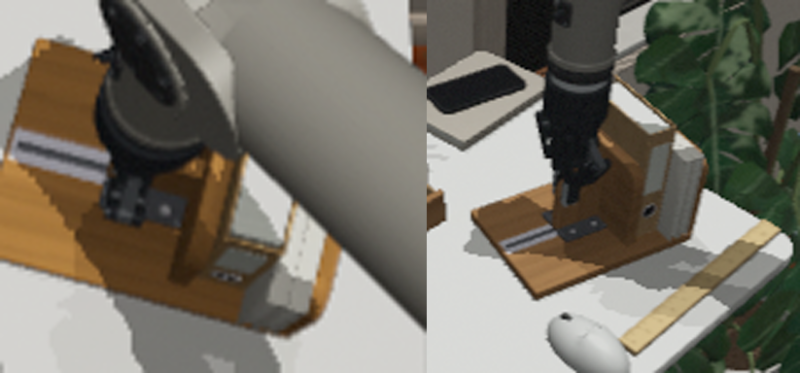

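jog_arm([
  [[1.5, 0, 0], 0, 1],
  [[1.5, 0, 0], 0, 1],
  [[1.5, 0, 0], 0, 1],
  [[0, 0, 0], 0, 1],
  [[0, 0, 0], 0, 1],
])

```text
clock: 21.1
tcp_pos: [542.5, 119.5, 76.0]
tcp_rot: [0.79, 0.613, 0.004, -0.003]
ft_force: [-0.9, 9.2, -0.0]
gripper_width: 13.1
grasp_force: 60.8
```

jog_arm([
  [[0, 0, 0], 0, 0.6],
  [[0, 0, 0], 0, 0.3],
  [[0, 0, 0], 0, 0],
  [[0, 0, 0], 0, 0],
  [[0, 0, 0], 0, 0],
  [[0, 0, 0], 0, 0],
  [[0, 0, -10], 0, 0],
  [[0, 0, -20], 0, 0],
])

```text
clock: 21.77
tcp_pos: [540.6, 111.7, 103.7]
tcp_rot: [0.791, 0.611, -0.003, -0.001]
ft_force: [-0.0, -0.1, 0.2]
gripper_width: 85.7
grasp_force: 0.0
```

jog_arm([
  [[0, 0, -35], 0, 0],
  [[0, 0, -40], 0, 0],
  [[0, 0, -40], 0, 0],
  [[0, 0, -40], 0, 0],
  [[30, 0, 0], 0, 0],
  [[40, 0, 0], 0, 0],
  [[40, 0, 0], 0, 0],
  [[40, 0, 0], 0, 0],
])

```text
clock: 22.43
tcp_pos: [581.1, 258.8, 261.6]
tcp_rot: [0.792, 0.611, 0.001, 0.0]
ft_force: [1.0, -0.5, 0.0]
gripper_width: 85.5
grasp_force: 0.0
```

jog_arm([
  [[40, 0, 0], 0, 0],
  [[40, 0, 0], 0, 0],
  [[40, 0, 0], 0, 0],
  [[0, 0, 0], 0, 0],
  [[0, 0, 0], 0, 0],
])

```text
clock: 22.85
tcp_pos: [608.4, 378.3, 258.7]
tcp_rot: [0.789, 0.614, -0.001, -0.002]
ft_force: [-0.1, -1.1, 0.4]
gripper_width: 85.3
grasp_force: 0.0
```

```bash
python3 - <<'E'
from h import *
a=cap("top","t7")["frame"];b=cap("scene","s7")["frame"]
a=cv2.resize(a[145:250,265:385],(439,384),interpolation=2);b=cv2.resize(b[80:240,230:390],(384,384),interpolation=2)
cv2.imwrite("pics/m7.png",cv2.resize(np.hstack([a,b]),(800,373))[:,:,::-1])
E
```

```text
(no output)
```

View pics/m7.png

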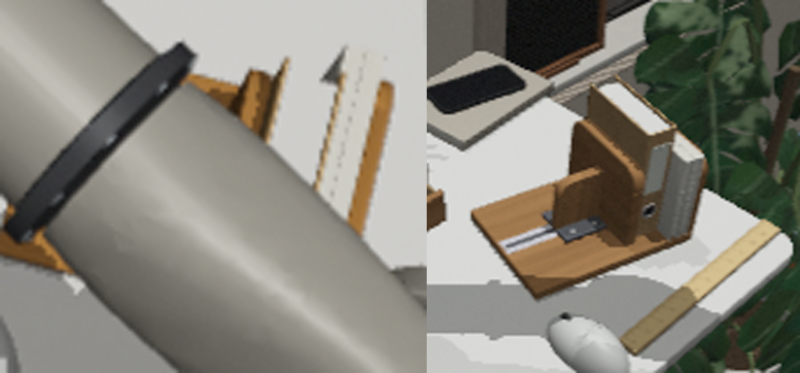

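The binder stands upright in the row, tight between the stop and the notebooks. The mouse hasn't moved, and the arm is clear of everything.

```bash
python3 -c "
from workcell import robot
print(robot.finish_job())"
```

```text
the job is handed in; nothing more can be done
None
```

The binder is filed upright on the rack's base, with the stop pushed up until the row was snug against the end wall and the notebooks still standing; the job was handed in at about 23 s, and no verdict came back.

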